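# Third hand: hold a shelf bracket against the sprung plate of a screwing jig

## Task

Take the bent aluminium bracket by its rib, turn it so that its drilled face meets the blue sprung plate of the jig, and, with its foot flat on the bench and its two holes lined up with the plate's two slots, push it flush against the plate until the pointer stands in the green part of the scale. Never drive the pointer to the end of the red, and leave the tray, the screwdriver, the bottles and the beaker where they stand. Finish while still gripping and pressing, without letting go: a colleague will now drive the screws in from behind.

Things in the scene. Friction and masses are not known exactly. Their poses are not given: they have to be found in the camera images.
- bracket: Bare aluminium bent bracket, 0.28 kg, foot down. Foot 70 (x) x 90 (y) x 6 mm. Upright plate along its +x edge: 6 mm thick, 90 wide, 64 high. Rib on the centre line, joining them: 12 mm thick (y), x -30 to +28 mm, top 54 mm high. Origin on the underside below the grip point; x points out through the drilled face (at x = +34 mm), z up; foot from x = -36 to +34 mm.
- bracket_grip (a point): Grip point in the rib, 36 mm above the underside, 34 mm behind the drilled face; axes as the bracket's (x to the drilled face, z up). Fingers close on the rib along y, from above.
- bracket_face (a point): Centre of the drilled face, 34 mm above the underside; the two 8 mm holes lie 30 mm to either side of it, at the same height. Axes as the bracket's.
- jig: Fixed jig. Origin on the bench below the plate's face at rest; x points away from the robot's side, the way the plate is pushed; z up. Grey block from x = 52 to 108 mm, 100 wide, 46 high, on a 6 mm base from x = 40 to 115 mm. Scale on the block: white, green (12 mm long), red; the plate's black cross-bar pointer moves over it with the plate.
- fence_face (a point): Middle of the plate's face, 34 mm above the bench, moving with the plate; x points into the jig (push direction), z up. Two slots 20 mm wide and 9 mm high lie 30 mm to either side of it.
- tray_mid (a point): Yellow plastic screw tray, 100 x 75 x 24 mm, loose: leave alone. Point at its centre, 12 mm above its underside.
- driver: Screwdriver lying loose on the bench: leave alone. Origin under its middle.
- bottle_blue: White bottle with a blue cap, 64 mm across, 140 mm high, loose: leave alone. Origin at the centre of its underside.
- bottle_red: Amber jar with a red cap, 56 mm across, 120 mm high, loose: leave alone. Origin at the centre of its underside.
- beaker: Clear beaker, 72 mm across, 90 mm high, loose: leave alone. Origin at the centre of its underside.
- fence (a joint): How far the blue sprung plate is pushed in, m: 0 at rest, 0.034 at its stop; pointer in the green from 0.010 to 0.022, in the red beyond, at the end of the red from 0.031. Plate 120 mm wide, 8 thick, top 60 mm high; slides only along the jig's x. Springs resist with 2 N at first and 0.5 N more per mm (7 to 13 N in the green).
There are look-alikes about, which are no part of the job. Leave any black or purple look-alike of the bracket alone.

How it is judged:
By the outcome, as a careful person would: the job done as asked, in the order asked, and still so for the second after the job is handed in, while the arm keeps its last pose, push and grip.
It also fails if it takes over 48 s, if anything falls off the work surface, if the arm or the gripper's body presses on something with over 40 N, if the wrist force passes 120 N, or if a joint passes its speed limit or range.

## Robot

A 6-joint arm with a two-finger parallel gripper is mounted at the origin on the work surface. World frame = base frame: x ahead of the robot, y to its left, z up, the work surface at z = 0. Lengths are in m, angles in degrees, forces in N, time in s.
With the tool pointing down it reaches from about 0.4 to 0.825 m from the base axis. Payload 7 kg.
Tool frame: the origin (TCP) lies on the centre line of the jaws, within the pads' length; the fingertips stand r.nose_length ahead of it and the grasp point (between the pads) lies 2 mm behind it (r.nose_length is the distance from the TCP to the fingertips, in m); z points along the fingers, y is the direction in which the jaws open and shut (so a half turn about z gives the same grasp; the last joint's range is limited). The gripper opens to 88 mm and grips with 3 to 60 N. Pads are 19 mm wide; open, the fingers measure 130 mm over their backs; the gripper's body (78 mm by 193 mm) begins 47 mm behind the grasp point.
Start: joints at [92.825, 20.546, 0.682, 0, -70.136, -16.507], TCP at [0.16, 0.656, 0.244] pointing down, gripper open.
Joint ranges: [-176.03, 176.03], [-82.01, 121.73], [-58.28, 71.71], [-173.87, 95.51], [-174.79, -0.11], [-173.66, 173.66]. Speed limits (degrees/s): [136.94, 136.94, 172.46, 180, 180, 180].

## Interface

Orientations are given as [roll, pitch, yaw] about the fixed x, y, z axes, in that order (R = Rz(yaw) Ry(pitch) Rx(roll)).
In Python, from plant import r gives the robot as it stands.
- The arm moves only by the tool apply_moves, never from a script. Its argument "targets" is a list of rows, each a list of 3 entries, a list of its own where there are three numbers: the shift along the tool's x, y, z scaled (see below), then the turn, a rotation vector about the tool's x, y, z scaled (see below), then the finger opening in mm, from 0 to 87.6. A call has 1 to 5 rows; each row shifts and turns the pose as measured when the row begins, along the tool's axes as they then stand; what a row does not reach is not made up. The controller multiplies each number of a shift by 0.04 m and each number of a turn by 8 degrees. A row lasts 1/10 s, in which the tool goes at most 50 mm and 8.59 degrees, less where a joint would pass 70% of its speed; a pose out of reach is approached as far as the arm can. A call with a number of a shift or a turn outside -1 to 1 is refused whole. A call with a gripper value outside its range is refused whole. The fingers move at their own pace and stop on an object; "squeeze" is the grip in N (left out, the last holds). Time passes only in rows, so rows that do not move let the fingers close. It gives the time, the measured TCP pose, the force and the opening at its end, in the units of the state.
- r.get_state(): the state, without advancing time (a new reading comes with each control period).
- r.capture(name): name is "scene" or "top" or "wrist"; returns a dict with "img" (384x512x3 uint8, blue, green, red), "z_map" (384x512 float32, m along the optical axis (not along the pixel's ray), 0 where there is no reading), "fx", "fy", "cx", "cy" (pixels), "camera_from_world" (4x4, takes a point from world to camera coordinates); the wrist camera has in their place "mount" (4x4, takes a point from camera to tool coordinates, whose origin is the TCP and whose axes are the flange's). Camera axes: x right, y up, looking along -z (the intrinsics and any distortion apply to the point x, -y, -z); pixel columns grow to the right and rows downward; lengths in m; the calibration is good to about 2 mm. A picture is of the moment at which its call begins: read the wrist's pose just before it.
- r.close_job(): hands the job in, once; it reports no verdict.
The state is a dict: "time_s": time; "joints": joint angles; "qd": joint speeds; "joint_torque": joint torques, N m; "tcp_pos": TCP position; "eef_rot": TCP orientation; "contact_force": force on the tool from outside, world axes, zero at the start; "moment": the same for the moment, N m; "gripper_width": finger opening in m.
Only numpy, scipy, OpenCV 4.12 (cv2) and the standard library are available. Lean on these libraries where they do the work, as an engineer would, in place of code of your own. Each camera call takes 0.05 s, during which the arm holds its last target.

## Working session

There is one attempt and no reset: what is moved stays moved. The work goes in short steps, Python scripts to look and compute and a tool call to move; the robot and the scene stay as the last step left them, time stands still between calls to the robot, and variables do not carry over. Pictures are saved under pics/ and viewed, and the job is handed in when it is done.

Besides the shell and the picture viewer there is one more tool, called after "Request:" as name(argument=value, ...), one argument or row to a line, values as JSON. apply_moves: Moves the arm, as the interface text tells. Its arguments: {"type":"object","properties":{"targets":{"type":"array","items":{"type":"array"}},"squeeze":{"type":"number"}},"required":["targets"]}

```bash
ls; mkdir -p pics
python3 - <<'E'
from plant import r
import cv2,numpy as np,pickle
s=r.get_state();print(s, r.nose_length)
for n in["scene","top","wrist"]:
    c=r.capture(n);cv2.imwrite(f"pics/{n}0.png",c["img"]);pickle.dump(c,open(f"{n}0.pkl","wb"))
    print(n,c["fx"],c["fy"],c["cx"],c["cy"],[k for k in c]); print(np.round(c.get("camera_from_world",c.get("mount")),3))
E
```

```text
pics
{'time_s': 0.0, 'joints': array([ 9.28266717e+01,  2.05907868e+01,  6.34942188e-01, -2.29394323e-02,
       -7.01357601e+01, -1.65082908e+01]), 'qd': array([ 0.05186344, -0.03298875,  0.06564868, -0.04336477, -0.04991509,
       -0.09322732]), 'joint_torque': array([-4.65759440e-04, -5.82719707e+01,  2.93047982e+01,  6.99723870e+00,
        6.73446018e-03, -1.78112741e-04]), 'tcp_pos': array([0.15953716, 0.65540248, 0.24262999]), 'eef_rot': array([ 1.79906043e+02, -5.35701589e-03, -1.36894265e+01]), 'contact_force': array([ 0.38520216, -0.22108829,  0.44793566]), 'moment': array([-0.04735777, -0.01160604, -0.04097687]), 'gripper_width': 0.08752998483487072} 0.017
scene 396.12716388530083 396.12716388530083 258.6175531441312 193.0766923603327 ['img', 'z_map', 'fx', 'fy', 'cx', 'cy', 'camera_from_world']
[[-0.789  0.615  0.013  0.436]
 [-0.531 -0.692  0.489  0.242]
 [ 0.31   0.379  0.872 -1.38 ]
 [ 0.     0.     0.     1.   ]]
top 470.2391009222901 470.2391009222901 257.5702152721336 193.86082752078434 ['img', 'z_map', 'fx', 'fy', 'cx', 'cy', 'camera_from_world']
[[-0.044 -0.999 -0.003  0.003]
 [ 0.973 -0.043  0.227 -0.534]
 [-0.227  0.007  0.974 -1.183]
 [ 0.     0.     0.     1.   ]]
wrist 317.4453615782922 317.4453615782922 259.9235935190867 192.49460770950986 ['img', 'z_map', 'fx', 'fy', 'cx', 'cy', 'mount']
[[-0.     0.956  0.293  0.079]
 [ 1.     0.001 -0.     0.   ]
 [-0.     0.293 -0.956 -0.141]
 [ 0.     0.     0.     1.   ]]
```

View pics/scene0.png

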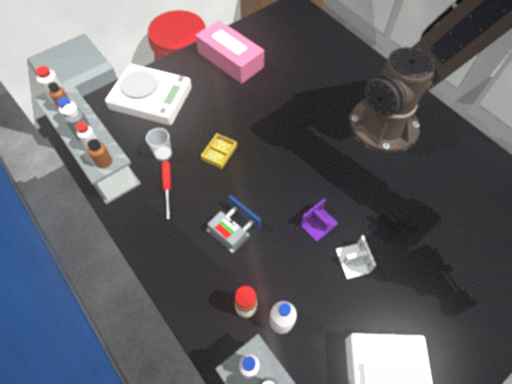

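View pics/top0.png

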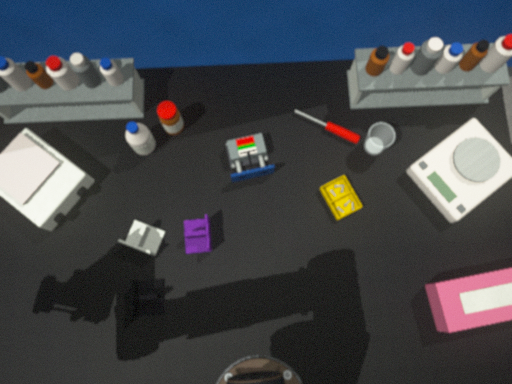

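View pics/wrist0.png

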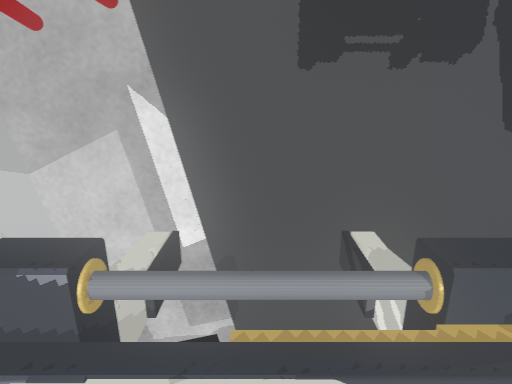

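Candidates in top view: silver bracket (143,237), purple (197,235), and a dark shape at (150,296), which may be the black look-alike. The silver one fits "bare aluminium". I'll enlarge to confirm.

```bash
cat > h.py <<'E'
import numpy as np,pickle,cv2
def world(c,u,v,z=None,T=None):
    """world point of pixel, via depth or plane z"""
    T=c["camera_from_world"] if T is None else T
    W=np.linalg.inv(T)
    d=np.array([(u-c["cx"])/c["fx"],-(v-c["cy"])/c["fy"],-1.0])
    if z is None: 
        return (W@np.r_[d*c["z_map"][int(round(v)),int(round(u))],1])[:3]
    o=W[:3,3];D=W[:3,:3]@d
    return o+D*(z-o[2])/D[2]
def proj(c,p,T=None):
    T=c["camera_from_world"] if T is None else T
    q=(T@np.r_[p,1])[:3]
    return c["cx"]-c["fx"]*q[0]/q[2], c["cy"]+c["fy"]*q[1]/q[2]
E
python3 - <<'E'
import pickle,cv2,numpy as np
t=pickle.load(open("top0.pkl","rb"));s=pickle.load(open("scene0.pkl","rb"))
a=cv2.resize(t["img"][205:265,110:220],None,fx=7,fy=7,interpolation=2)[:300*2]
cv2.imwrite("pics/cb.png",a)
b=cv2.resize(t["img"][125:185,215:285],None,fx=6,fy=6,interpolation=2)
d=cv2.resize(s["img"][190:290,200:390],None,fx=4,fy=4,interpolation=2)
cv2.imwrite("pics/cj.png",b);cv2.imwrite("pics/cs.png",d)
E
```

```text
(no output)
```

View pics/cb.png

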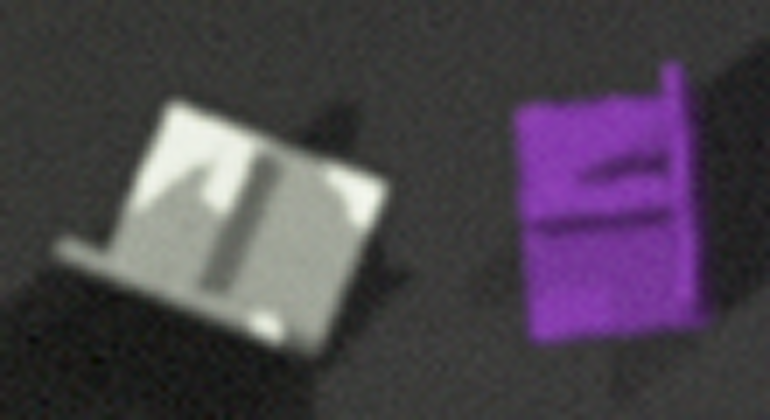

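View pics/cj.png

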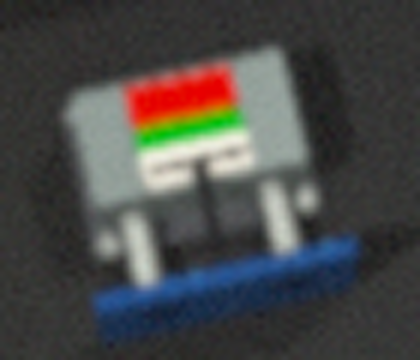

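View pics/cs.png

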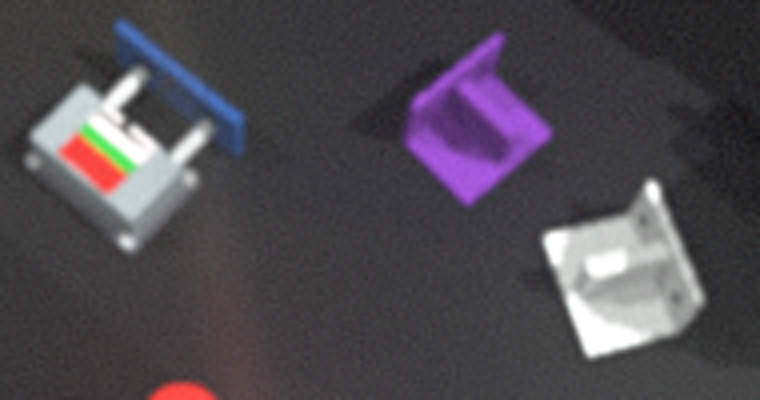

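Run:
```python
from h import *
for n,box in(("top",(105,205,180,265)),("scene",(330,225,390,285))):
    c=pickle.load(open(n+"0.pkl","rb"));x0,y0,x1,y1=box
    P=np.array([[np.r_[world(c,u,v),u,v] for u in range(x0,x1)]for v in range(y0,y1)]).reshape(-1,5)
    hsv=cv2.cvtColor(c["img"],cv2.COLOR_BGR2HSV)[y0:y1,x0:x1].reshape(-1,3)
    m=(hsv[:,2]>85)&(hsv[:,1]<70)
    Q=P[m];print(n,len(Q),Q[:,2].min(),Q[:,2].max())
    F=Q[(Q[:,2]<.012)];U=Q[Q[:,2]>.056]
    for nm,A in(("foot",F),("up",U),("all",Q)):
        rc=cv2.minAreaRect(A[:,:2].astype(np.float32)*1000);print(nm,len(A),rc,np.median(A[:,2]),A[:,:2].mean(0))
t=pickle.load(open("top0.pkl","rb"))
a=[world(t,118.6,240,.064),world(t,155.5,254.5,.064),world(t,134.6,219.3,.006),world(t,165.4,231,.006)]
print(np.round(a,4)); 
for i in(0,2):
    d=a[i+1]-a[i];print(np.linalg.norm(d),np.degrees(np.arctan2(d[1],d[0])))
# jig
for n in("top","scene"):
    c=pickle.load(open(n+"0.pkl","rb"))
    hsv=cv2.cvtColor(c["img"],cv2.COLOR_BGR2HSV)
    m=(hsv[...,0]>100)&(hsv[...,0]<125)&(hsv[...,1]>120)&(hsv[...,2]>50)
    box=(220,155,285,185) if n=="top" else (220,190,268,235)
    Q=np.array([world(c,u,v) for v in range(box[1],box[3]) for u in range(box[0],box[2]) if m[v,u]])
    print(n,len(Q),Q.min(0),Q.max(0))
    T=Q[abs(Q[:,2]-.06)<.004];print(len(T),cv2.minAreaRect(T[:,:2].astype(np.float32)*1000),T.mean(0))
    rc=cv2.minAreaRect(Q[:,:2].astype(np.float32)*1000);print(rc)
    for nm,mm in(("green",(hsv[...,0]>45)&(hsv[...,0]<80)&(hsv[...,1]>130)),("red",((hsv[...,0]<8)|(hsv[...,0]>172))&(hsv[...,1]>150))):
        b=(230,130,270,160) if n=="top" else (210,215,240,245)
        Q=np.array([world(c,u,v,.046) for v in range(b[1],b[3]) for u in range(b[0],b[2]) if mm[v,u]]);
        if len(Q): print(nm,len(Q),Q.mean(0),cv2.minAreaRect(Q[:,:2].astype(np.float32)*1000))
```

```text
top 975 -0.005981435262308876 1.2733906016055392
foot 678 ((443.4961242675781, 298.0647888183594), (110.02873992919922, 75.29847717285156), 66.1447525024414) 0.005200032937421106 [0.44271164 0.2883689 ]
up 93 ((363.7837829589844, 153.89151000976562), (396.9464111328125, 57.326595306396484), 63.78497314453125) 0.06313474165722943 [0.40770788 0.29218637]
all 975 ((376.1346740722656, 159.05093383789062), (416.5090637207031, 78.23119354248047), 64.23883056640625) 0.006723681181025398 [0.43794594 0.28884537]
scene 1165 -0.006998647268571467 1.0793130533477724
foot 726 ((423.6686706542969, 286.1436462402344), (119.89722442626953, 102.87872314453125), 66.38143920898438) 0.003628950768240158 [0.44094865 0.29159371]
up 99 ((637.346923828125, 375.09124755859375), (529.6796875, 68.37991333007812), 17.44553565979004) 0.061431603700961346 [0.43401454 0.31014653]
all 1165 ((629.8715209960938, 320.1343994140625), (565.7778930664062, 117.1612548828125), 8.920574188232422) 0.0057961391351961655 [0.43773875 0.29548926]
[[0.4264 0.3435 0.064 ]
 [0.3848 0.248  0.064 ]
 [0.4899 0.3181 0.006 ]
 [0.4538 0.
[... 616 characters left out ...]
26171875, 8.204793930053711), (16.891382217407227, 47.6248893737793), 12.208592414855957)
scene 167 [ 0.56814125 -0.09673074 -0.00469311] [0.90025485 0.42187264 1.07931305]
101 ((601.8190307617188, -7.944225311279297), (8.709278106689453, 116.14825439453125), 10.713692665100098) [ 0.60211586 -0.00963877  0.05899815]
((710.2960815429688, 183.2881317138672), (603.8602294921875, 85.90943908691406), 59.570491790771484)
green 30 [0.67394219 0.00435857 0.046     ] ((673.990234375, 3.858522415161133), (5.425386428833008, 42.83279037475586), 10.140640258789062)
red 80 [0.68888065 0.00682493 0.046     ] ((688.871337890625, 6.691654205322266), (15.34078311920166, 42.83660888671875), 9.899300575256348)
```

```bash
cat >> h.py <<'E'
from scipy.spatial.transform import Rotation as Ro
def togo(pos,yaw,roll=180,pitch=0):
    from plant import r
    s=r.get_state();R=Ro.from_euler("xyz",s["eef_rot"],degrees=True)
    G=Ro.from_euler("xyz",[roll,pitch,yaw],degrees=True)
    print("t",round(s["time_s"],2),"pos",np.round(s["tcp_pos"],4),"rot",np.round(s["eef_rot"],2),"F",np.round(s["contact_force"],1),"w",round(s["gripper_width"]*1000,1),"j6",round(s["joints"][5],1))
    print("shift units",np.round(R.inv().apply(np.array(pos)-s["tcp_pos"])/.04,3),"turn units",np.round((R.inv()*G).as_rotvec(degrees=True)/8,3))
E
python3 -c "
from h import *
togo([.439-.03,.290+.0,.22],-23.3)"
```

```text
t 0.15 pos [0.1596 0.6555 0.2428] rot [ 1.7993e+02 -1.0000e-02 -1.3690e+01] F [ 0.  -0.3 -0.5] w 88.0 j6 -16.5
shift units [8.22  7.402 0.581] turn units [ 0.009 -0.002  1.201]
```

Request:
apply_moves(
  targets=[
    [[0.7,0.6,0],[0,0,0.2],87],
    [[0.8,0.7,0],[0,0,0.2],87],
    [[0.8,0.7,0],[0,0,0.2],87],
    [[0.8,0.7,0],[0,0,0.2],87],
    [[0.8,0.7,0],[0,0,0.2],87],
  ],
)

```text
time_s: 0.65
tcp_pos: [0.2693, 0.4773, 0.2391]
eef_rot: [179.7, -0.1, -21.7]
contact_force: [1.2, -0.8, 0.5]
gripper_width: 0.0871
```

```bash
python3 -c "
from h import *
togo([.439-.03,.290+.0,.22],-23.3)"
```

```text
t 0.65 pos [0.2693 0.4773 0.2391] rot [ 1.7966e+02 -1.0000e-01 -2.1650e+01] F [ 1.2 -0.8  0.5] w 87.1 j6 -12.7
shift units [4.973 3.059 0.506] turn units [ 0.043 -0.013  0.206]
```

Request:
apply_moves(
  targets=[
    [[0.9,0.6,0.1],[0,0,0.1],87],
    [[0.9,0.6,0.1],[0,0,0],87],
    [[0.9,0.6,0.1],[0,0,0],87],
    [[0.9,0.6,0.1],[0,0,0],87],
    [[0.7,0.4,0.1],[0,0,0],87],
  ],
)

```text
time_s: 1.15
tcp_pos: [0.3885, 0.2993, 0.2201]
eef_rot: [179.8, -0.1, -22.5]
contact_force: [0.8, 0.6, -0.3]
gripper_width: 0.0867
```

Run:
```python
from h import *
from plant import r
togo([.439-.03,.290+.0,.22],-23.3)
s=r.get_state();c=r.capture("wrist");c["s"]=s;pickle.dump(c,open("w1.pkl","wb"));cv2.imwrite("pics/w1.png",c["img"])
```

```text
t 1.15 pos [0.3885 0.2993 0.2201] rot [ 1.7975e+02 -8.0000e-02 -2.2470e+01] F [ 0.8  0.6 -0.3] w 86.7 j6 6.7
shift units [0.563 0.018 0.004] turn units [ 0.031 -0.011  0.104]
```

View pics/w1.png

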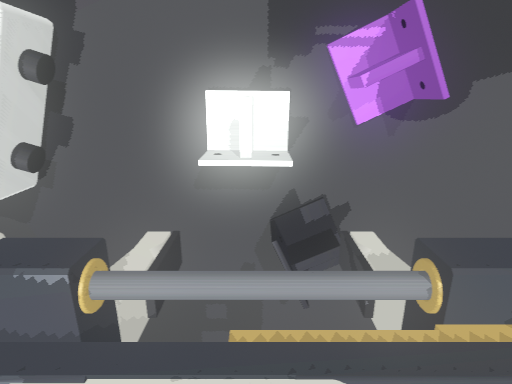

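Silver bracket at (247,127), nearly aligned with the jaws; purple at (390,65), black look-alike at (308,240). Measuring corners.

```bash
cat >> h.py <<'E'
def wT(c):
    s=c["s"];M=np.eye(4);M[:3,:3]=Ro.from_euler("xyz",s["eef_rot"],degrees=True).as_matrix();M[:3,3]=s["tcp_pos"]
    return np.linalg.inv(M@c["mount"])
E
python3 - <<'E'
from h import *
c=pickle.load(open("w1.pkl","rb"));T=wT(c)
cv2.imwrite("pics/w1c.png",cv2.resize(c["img"][80:310,190:360],None,fx=3.3,fy=2.6*1,interpolation=2)[:600])
cr=c["img"][80:175,190:305];cv2.imwrite("pics/w1d.png",cv2.resize(cr,None,fx=6,fy=6,interpolation=cv2.INTER_CUBIC))
print("tcp px",proj(c,c["s"]["tcp_pos"]*[1,1,0]+[0,0,.05],T))
# black one
P=np.array([np.r_[world(c,u,v,T=T),u,v] for v in range(190,265) for u in range(265,345)])
B=P[(P[:,2]>.012)&(P[:,2]<.09)];print("black",len(B),B.min(0),B.max(0))
P=np.array([np.r_[world(c,u,v,T=T),u,v] for v in range(80,175) for u in range(195,300)])
U=P[(P[:,2]>.058)&(P[:,2]<.07)];print(len(U),cv2.minAreaRect(U[:,:2].astype(np.float32)*1000))
R=P[(P[:,2]>.049)&(P[:,2]<.058)];print(len(R),cv2.minAreaRect(R[:,:2].astype(np.float32)*1000),np.median(R[:,2]))
F=P[(P[:,2]>.003)&(P[:,2]<.01)];print(len(F),cv2.minAreaRect(F[:,:2].astype(np.float32)*1000),np.median(F[:,2]))
E
```

```text
tcp px (np.float64(258.8951559396666), np.float64(176.71674369146882))
black 1680 [2.73794438e-01 2.47921381e-01 1.20048162e-02 2.70000000e+02
 2.21000000e+02] [3.24348877e-01 3.13216785e-01 6.52704875e-02 3.39000000e+02
 2.64000000e+02]
663 ((409.6644287109375, 305.4566650390625), (89.19923400878906, 6.34614372253418), 66.88886260986328)
942 ((438.6558532714844, 292.67449951171875), (87.75997924804688, 58.269962310791016), 67.01114654541016) 0.05379019322372655
4183 ((441.55267333984375, 291.687255859375), (90.20313262939453, 64.29385375976562), 66.81039428710938) 0.005847234803470214
```

View pics/w1d.png

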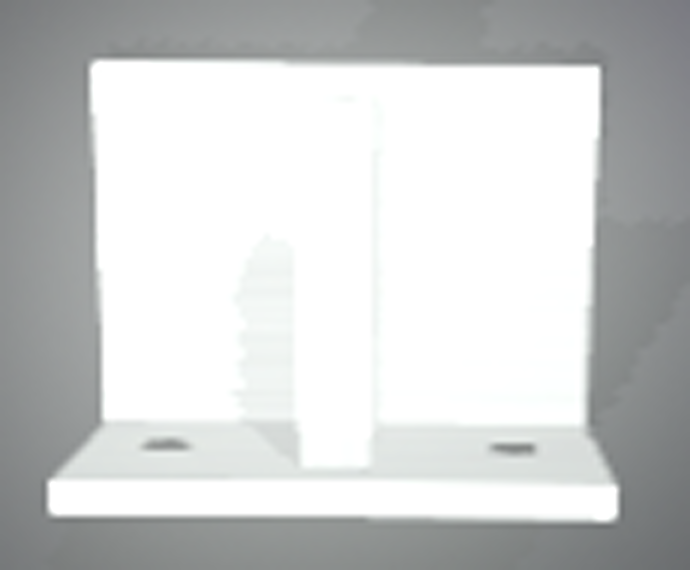

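```bash
python3 -c "
from h import *
togo([.438,.293,.034],-23.1)"
```

```text
t 1.2 pos [0.3896 0.2965 0.2193] rot [ 1.7963e+02 -8.0000e-02 -2.2530e+01] F [ 1.3 -4.  -1.5] w 86.7 j6 7.0
shift units [ 1.146 -0.413  4.632] turn units [ 0.046 -0.01   0.072]
```

Request:
apply_moves(
  targets=[
    [[0.6,-0.2,0.4],[0.04,0,0.07],87],
    [[0.5,-0.2,0.6],[0,0,0],87],
    [[0,0,0.8],[0,0,0],87],
    [[0,0,0.6],[0,0,0],87],
    [[0,0,0],[0,0,0],87],
  ],
)

```text
time_s: 1.7
tcp_pos: [0.4402, 0.2914, 0.1214]
eef_rot: [-179.8, -0.1, -23.4]
contact_force: [-0.1, -0.0, 0.2]
gripper_width: 0.087
```

Run:
```python
from h import *
from plant import r
togo([.438,.293,.034],-23.1)
s=r.get_state();c=r.capture("wrist");c["s"]=s;pickle.dump(c,open("w2.pkl","wb"));cv2.imwrite("pics/w2.png",c["img"])
togo([.438,.293,.034],-23.1)
```

```text
t 1.7 pos [0.4402 0.2914 0.1214] rot [-1.7984e+02 -1.2000e-01 -2.3420e+01] F [-0.1 -0.   0.2] w 87.0 j6 11.6
shift units [-0.071 -0.009  2.186] turn units [-0.02  -0.015 -0.04 ]
t 1.75 pos [0.4407 0.2921 0.123 ] rot [-1.7974e+02 -1.7000e-01 -2.3380e+01] F [0.3 0.5 0.3] w 86.8 j6 11.6
shift units [-0.078  0.016  2.225] turn units [-0.032 -0.021 -0.035]
```

View pics/w2.png

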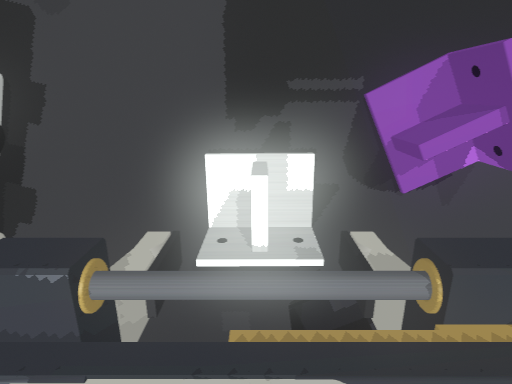

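Run:
```python
from plant import r
print(r.get_state()["joints"].round(1))
```

```text
[ 54.9  13.2 -27.2   0.1 -49.3  11.6]
```

Request:
apply_moves(
  targets=[
    [[-0.04,0,0.5],[-0.02,0,-0.03],87],
    [[-0.03,0,0.6],[0,0,0],87],
    [[0,0,0.5],[0,0,0],87],
    [[0,0,0.3],[0,0,0],87],
    [[0,0,0],[0,0,0],87],
  ],
)

```text
time_s: 2.25
tcp_pos: [0.4417, 0.2985, 0.0527]
eef_rot: [-179.3, -0.4, -22.9]
contact_force: [0.2, 0.5, 0.1]
gripper_width: 0.0872
```

```bash
python3 -c "
from h import *
togo([.438,.293,.034],-23.1)"
```

```text
t 2.25 pos [0.4417 0.2985 0.0527] rot [-179.3    -0.41  -22.93] F [0.2 0.5 0.1] w 87.2 j6 11.4
shift units [-0.034  0.168  0.466] turn units [-0.088 -0.051  0.022]
```

Request:
apply_moves(
  targets=[
    [[-0.03,0.15,0.2],[-0.08,-0.05,0],87],
    [[0,0,0.2],[0,0,0],87],
    [[0,0,0],[0,0,0],87],
  ],
)

```text
time_s: 2.55
tcp_pos: [0.4392, 0.2949, 0.0385]
eef_rot: [-179.7, -0.0, -22.9]
contact_force: [-0.7, 0.2, -1.1]
gripper_width: 0.0868
```

```bash
python3 -c "
from h import *
togo([.438,.293,.034],-23.1)"
```

```text
t 2.55 pos [0.4392 0.2949 0.0385] rot [-1.7974e+02 -5.0000e-02 -2.2870e+01] F [-0.7  0.2 -1.1] w 86.8 j6 12.0
shift units [-0.009  0.056  0.113] turn units [-0.032 -0.006  0.028]
```

Request:
apply_moves(
  targets=[
    [[0,0.05,0.11],[-0.03,0,0.03],87],
    [[0,0,0],[0,0,0],60],
    [[0,0,0],[0,0,0],40],
  ],
)

```text
time_s: 2.85
tcp_pos: [0.4388, 0.2933, 0.0345]
eef_rot: [-179.9, -0.1, -23.1]
contact_force: [1.4, 0.4, 0.5]
gripper_width: 0.0763
```

```bash
python3 -c "
from h import *
togo([.438,.293,.034],-23.1)"
```

```text
t 2.85 pos [0.4388 0.2933 0.0345] rot [-1.7994e+02 -8.0000e-02 -2.3130e+01] F [1.4 0.4 0.5] w 76.3 j6 11.7
shift units [-0.016  0.014  0.013] turn units [-0.007 -0.01  -0.004]
```

Request:
apply_moves(
  targets=[
    [[0,0,0],[0,0,0],0],
    [[0,0,0],[0,0,0],0],
    [[0,0,0],[0,0,0],0],
    [[0,0,0],[0,0,0],0],
    [[0,0,0],[0,0,0],0],
  ],
  squeeze=45,
)

```text
time_s: 3.35
tcp_pos: [0.4391, 0.2936, 0.0351]
eef_rot: [-179.9, -0.1, -23.1]
contact_force: [0.1, -0.7, -0.0]
gripper_width: 0.0361
```

Request:
apply_moves(
  targets=[
    [[0,0,0],[0,0,0],0],
    [[0,0,0],[0,0,0],0],
    [[0,0,0],[0,0,0],0],
    [[0,0,0],[0,0,0],0],
    [[0,0,0],[0,0,0],0],
  ],
)

```text
time_s: 3.85
tcp_pos: [0.439, 0.2933, 0.0351]
eef_rot: [-179.9, -0.1, -23.1]
contact_force: [0.2, 0.6, -0.0]
gripper_width: 0.012
```

Request:
apply_moves(
  targets=[
    [[0,0,0],[0,0,0],0],
    [[0,0,0],[0,0,0],0],
    [[0,0,0],[0,0,0],0],
  ],
)

```text
time_s: 4.15
tcp_pos: [0.439, 0.2933, 0.0351]
eef_rot: [-179.9, -0.1, -23.1]
contact_force: [-0.7, 0.4, 1.3]
gripper_width: 0.0118
```

```bash
python3 -c "
from h import *
togo([.438,.293,.14],-23.1)"
```

```text
t 4.15 pos [0.439  0.2933 0.0351] rot [-1.7992e+02 -9.0000e-02 -2.3110e+01] F [-0.7  0.4  1.3] w 11.8 j6 11.7
shift units [-0.015  0.014 -2.622] turn units [-0.01  -0.012 -0.002]
```

Request:
apply_moves(
  targets=[
    [[0,0,-0.3],[0,0,0],0],
    [[0,0,-0.6],[0,0,0],0],
    [[0,0,-0.8],[0,0,0],0],
    [[0,0,-0.8],[0,0,0],0],
    [[0,0,-0.3],[0,0,0],0],
  ],
)

```text
time_s: 4.65
tcp_pos: [0.4368, 0.291, 0.1503]
eef_rot: [179.6, 0.1, -23.2]
contact_force: [0.2, 1.5, -3.8]
gripper_width: 0.0119
```

Run:
```python
from h import *
from plant import r
togo([.52,-.024,.15],-169.4)
s=r.get_state();c=r.capture("wrist");c["s"]=s;pickle.dump(c,open("w3.pkl","wb"));cv2.imwrite("pics/w3.png",c["img"])
c=r.capture("top");pickle.dump(c,open("t3.pkl","wb"))
```

```text
t 4.65 pos [0.4368 0.291  0.1503] rot [ 1.7965e+02  5.0000e-02 -2.3180e+01] F [ 0.2  1.5 -3.8] w 11.9 j6 11.7
shift units [5.011 6.421 0.043] turn units [ 0.026 -0.054 18.277]
```

View pics/w3.png

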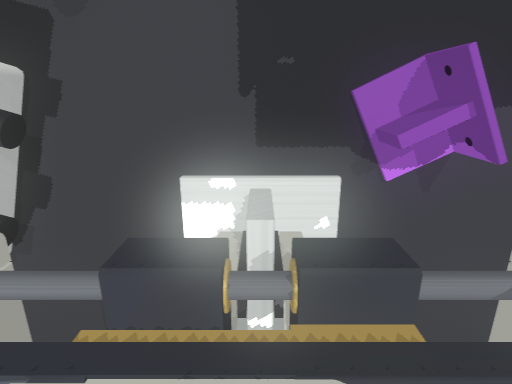

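Run:
```python
from h import *
c=pickle.load(open("w3.pkl","rb"))
M=c["mount"];T=np.linalg.inv(M)
P=np.array([np.r_[world(c,u,v,T=T),u,v] for v in range(168,240) for u in range(170,350)])
# foot top: tool z ~ +.029
F=P[(abs(P[:,2]-.029)<.006)]
print(len(F),np.median(F[:,2]),cv2.minAreaRect(F[:,:2].astype(np.float32)*1000))
A=np.c_[F[:,:2],np.ones(len(F))];k=np.linalg.lstsq(A,F[:,2],rcond=None)[0];print("tilt deg",np.degrees(k[:2]))
R=P[(P[:,2]<-.01)&(P[:,2]>-.035)];print(len(R),np.median(R[:,2]),R[:,1].mean())
```

```text
8248 0.029291783198948915 ((17.10570526123047, 0.057891845703125), (90.22689819335938, 37.13711166381836), 89.84957122802734)
tilt deg [ 1.11022785 -0.05300962]
759 -0.018412817510642526 9.50389223773871e-05
```

Run:
```python
from h import *
for n in("w1","w2"):
    c=pickle.load(open(n+".pkl","rb"));T=wT(c)
    b=(200,88,300,160) if n=="w1" else (200,150,320,235)
    P=np.array([world(c,u,v,T=T) for v in range(b[1],b[3]) for u in range(b[0],b[2])])
    F=P[(abs(P[:,2]-.006)<.004)]
    # rotate into tool yaw
    R=Ro.from_euler("xyz",c["s"]["eef_rot"],degrees=True).as_matrix();Q=(F-c["s"]["tcp_pos"])@R
    A=np.c_[Q[:,:2],np.ones(len(Q))];k=np.linalg.lstsq(A,Q[:,2],rcond=None)[0];print(n,len(Q),"tilt",np.degrees(k[:2]),c["s"]["eef_rot"])
```

```text
w1 4184 tilt [0.23158441 0.307177  ] [ 1.79753463e+02 -8.27153375e-02 -2.24688051e+01]
w2 6860 tilt [ 0.5378656  -0.19455334] [-1.79836992e+02 -1.16510825e-01 -2.34189924e+01]
```

```bash
cat >> h.py <<'E'
def plan(pos,yaw,n):
    """print 5 rows of the path when n rows remain"""
    from plant import r
    s=r.get_state();p=s["tcp_pos"];y=s["eef_rot"][2]
    dw=(np.array(pos)-p)/n; dy=(yaw-y)/n
    for i in range(5):
        a=np.radians(y+dy*i);R=np.array([[np.cos(a),np.sin(a),0],[np.sin(a),-np.cos(a),0],[0,0,-1]])
        print(np.round(R.T@dw/.04,2),round(-dy/8,2))
    print(s["joints"].round(1))
E
python3 -c "
from h import *
plan([.52,-.024,.15],-169.4,18.3)"
```

```text
[ 0.27  0.35 -0.  ] 1.0
[ 0.32  0.31 -0.  ] 1.0
[ 0.36  0.26 -0.  ] 1.0
[ 0.39  0.21 -0.  ] 1.0
[ 0.42  0.15 -0.  ] 1.0
[ 55.1  11.5 -25.4   0.  -53.5  11.7]
```

Request:
apply_moves(
  targets=[
    [[0.27,0.35,0],[0,0,0.6],0],
    [[0.32,0.31,0],[0,0,1],0],
    [[0.36,0.26,0],[0,0,1],0],
    [[0.39,0.21,0],[0,0,1],0],
    [[0.42,0.15,0],[0,0,1],0],
  ],
)

```text
time_s: 5.25
tcp_pos: [0.4601, 0.2033, 0.146]
eef_rot: [179.4, -0.1, -61.1]
contact_force: [-0.2, -0.7, -3.3]
gripper_width: 0.0118
```

```bash
python3 -c "
from h import *
togo([.52,-.024,.15],-169.4)
plan([.52,-.024,.15],-169.4,14)"
```

```text
t 5.25 pos [0.4601 0.2033 0.146 ] rot [ 1.7938e+02 -1.2000e-01 -6.1140e+01] F [-0.2 -0.7 -3.3] w 11.8 j6 -17.3
shift units [ 5.699  1.432 -0.073] turn units [ 0.039 -0.083 13.532]
[ 0.41  0.1  -0.01] 0.97
[ 0.42  0.05 -0.01] 0.97
[ 0.42 -0.01 -0.01] 0.97
[ 0.41 -0.07 -0.01] 0.97
[ 0.4  -0.12 -0.01] 0.97
[ 46.2   9.9 -28.   -0.1 -52.8 -17.3]
```

Request:
apply_moves(
  targets=[
    [[0.41,0.1,-0.02],[0.02,-0.04,0.97],0],
    [[0.42,0.05,-0.02],[0,0,0.97],0],
    [[0.42,0,-0.02],[0,0,0.97],0],
    [[0.42,-0.07,-0.02],[0,0,0.97],0],
    [[0.4,-0.12,-0.01],[0,0,0.97],0],
  ],
)

```text
time_s: 5.75
tcp_pos: [0.4767, 0.1154, 0.144]
eef_rot: [179.1, -0.5, -101.7]
contact_force: [0.1, 0.1, -2.5]
gripper_width: 0.0119
```

```bash
python3 -c "
from h import *
togo([.52,-.024,.15],-169.4)
plan([.52,-.024,.15],-169.4,9)"
```

```text
t 5.75 pos [0.4767 0.1154 0.144 ] rot [ 179.07   -0.52 -101.72] F [ 0.1  0.1 -2.5] w 11.9 j6 -47.8
shift units [ 3.194 -1.765 -0.149] turn units [ 0.064 -0.125  8.46 ]
[ 0.35 -0.2  -0.02] 0.94
[ 0.33 -0.24 -0.02] 0.94
[ 0.29 -0.28 -0.02] 0.94
[ 0.25 -0.32 -0.02] 0.94
[ 0.21 -0.35 -0.02] 0.94
[ 36.4   9.1 -29.1  -0.4 -52.8 -47.8]
```

Request:
apply_moves(
  targets=[
    [[0.35,-0.2,-0.05],[0.06,-0.12,0.94],0],
    [[0.33,-0.24,-0.05],[0,0,0.94],0],
    [[0.29,-0.28,-0.03],[0,0,0.94],0],
    [[0.25,-0.32,-0.02],[0,0,0.94],0],
    [[0.21,-0.35,-0.02],[0,0,0.94],0],
  ],
)

```text
time_s: 6.25
tcp_pos: [0.4961, 0.0325, 0.1448]
eef_rot: [179.2, -0.5, -141.1]
contact_force: [0.5, 0.4, -2.2]
gripper_width: 0.0117
```

```bash
python3 -c "
from h import *
togo([.52,-.024,.15],-169.4)
plan([.52,-.024,.15],-169.4,5)"
```

```text
t 6.25 pos [0.4961 0.0325 0.1448] rot [ 179.21   -0.46 -141.06] F [ 0.5  0.4 -2.2] w 11.7 j6 -76.5
shift units [ 0.424 -1.472 -0.148] turn units [ 0.082 -0.08   3.542]
[ 0.08 -0.29 -0.03] 0.71
[ 0.06 -0.3  -0.03] 0.71
[ 0.02 -0.31 -0.03] 0.71
[-0.01 -0.31 -0.03] 0.71
[-0.04 -0.3  -0.03] 0.71
[ 25.9   9.5 -28.3  -0.8 -52.8 -76.5]
```

Request:
apply_moves(
  targets=[
    [[0.08,-0.29,-0.05],[0.04,-0.04,0.8],0],
    [[0.06,-0.3,-0.04],[0.04,-0.04,0.75],0],
    [[0.02,-0.31,-0.03],[0,0,0.75],0],
    [[-0.01,-0.31,-0.03],[0,0,0.7],0],
    [[-0.04,-0.25,0],[0,0,0.5],0],
  ],
)

```text
time_s: 6.75
tcp_pos: [0.5144, -0.0267, 0.1448]
eef_rot: [179.9, -0.5, -170.6]
contact_force: [-0.2, 0.8, -3.1]
gripper_width: 0.0118
```

Request:
apply_moves(
  targets=[
    [[0,0,0],[0,0,0],0],
  ],
)

```text
time_s: 6.85
tcp_pos: [0.5137, -0.0276, 0.1435]
eef_rot: [179.9, -0.7, -170.8]
contact_force: [-1.0, 0.1, -4.0]
gripper_width: 0.012
```

Run:
```python
from h import *
from plant import r
togo([.52,-.024,.15],-169.4)
s=r.get_state();c=r.capture("wrist");c["s"]=s;pickle.dump(c,open("w4.pkl","wb"));cv2.imwrite("pics/w4.png",c["img"])
```

```text
t 6.85 pos [ 0.5137 -0.0276  0.1435] rot [ 179.89   -0.68 -170.76] F [-1.   0.1 -4. ] w 12.0 j6 -99.2
shift units [-0.168  0.064 -0.163] turn units [ 0.014 -0.084 -0.17 ]
```

View pics/w4.png

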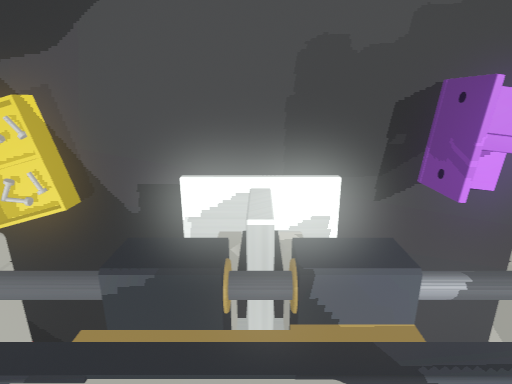

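The bracket is held straight (far edge level at row 177, x 181–340); the jig is hidden behind the gripper, yellow tray at (30,160) and purple one at (470,130) are on the robot side, clear. Now refine the jig yaw.

Run:
```python
from h import *
for n,box in(("top",(222,155,285,185)),("scene",(222,190,268,235))):
    c=pickle.load(open(n+"0.pkl","rb"));x0,y0,x1,y1=box
    P=np.array([[np.r_[world(c,u,v),u,v] for u in range(x0,x1)]for v in range(y0,y1)]).reshape(-1,5)
    hsv=cv2.cvtColor(c["img"],cv2.COLOR_BGR2HSV)[y0:y1,x0:x1].reshape(-1,3)
    m=(hsv[:,0]>98)&(hsv[:,0]<128)&(hsv[:,1]>100)
    T=P[m&(abs(P[:,2]-.06)<.003)]
    l=cv2.fitLine(T[:,:2].astype(np.float32)*1000,cv2.DIST_L2,0,.01,.01).ravel()
    print(n,len(T),"topline yaw",np.degrees(np.arctan2(l[1],l[0]))%180-90,T[:,:3].mean(0))
    F=P[m&(P[:,2]>.012)&(P[:,2]<.054)]
    if len(F)>20:
        l=cv2.fitLine(F[:,:2].astype(np.float32)*1000,cv2.DIST_HUBER,0,.01,.01).ravel()
        print(" face pts",len(F),np.degrees(np.arctan2(l[1],l[0]))%180-90,F[:,:3].mean(0))
    # block top
    b=(220,128,275,170) if n=="top" else (205,210,250,250)
    B=np.array([world(c,u,v) for v in range(b[1],b[3]) for u in range(b[0],b[2])]);B=B[abs(B[:,2]-.046)<.003]
    print(" block",len(B),cv2.minAreaRect(B[:,:2].astype(np.float32)*1000),B.mean(0))
```

```text
top 105 topline yaw 10.968925 [ 0.59931398 -0.00745965  0.05958384]
 face pts 173 10.684509 [ 0.59659726 -0.00870851  0.03330389]
 block 494 ((649.47509765625, -2.0339012145996094), (108.21591186523438, 103.03421020507812), 11.35908031463623) [0.67453083 0.00498734 0.04607557]
scene 89 topline yaw 10.825691 [ 0.6023612  -0.0101768   0.05930596]
 face pts 68 10.826744 [0.60149282 0.00826131 0.03806927]
 block 502 ((654.58544921875, 1.6426010131835938), (100.48336791992188, 100.3750991821289), 11.760618209838867) [0.6773519  0.00697311 0.04588312]
```

```bash
python3 -c "
from h import *
togo([.544,-.019,.06],-169.2)"
```

```text
t 6.9 pos [ 0.5134 -0.0273  0.1434] rot [ 179.89   -0.69 -170.64] F [-0.5 -0.4 -2.2] w 11.9 j6 -99.2
shift units [-0.815  0.076  2.076] turn units [ 0.015 -0.087 -0.18 ]
```

Request:
apply_moves(
  targets=[
    [[-0.4,0.04,0.3],[0.01,-0.09,-0.18],0],
    [[-0.4,0.03,0.5],[0,0,0],0],
    [[0,0,0.6],[0,0,0],0],
    [[0,0,0.4],[0,0,0],0],
    [[0,0,0],[0,0,0],0],
  ],
)

```text
time_s: 7.4
tcp_pos: [0.5432, -0.017, 0.0672]
eef_rot: [179.9, -0.1, -168.6]
contact_force: [-0.1, -0.5, -2.3]
gripper_width: 0.0118
```

Run:
```python
from h import *
from plant import r
togo([.544,-.019,.037],-169.2)
for n in("top","scene"):
    c=r.capture(n);pickle.dump(c,open(n+"5.pkl","wb"))
    b=(200,110,320,220) if n=="top" else (180,170,300,270)
    cv2.imwrite(f"pics/{n}5.png",cv2.resize(c["img"][b[1]:b[3],b[0]:b[2]],None,fx=5,fy=5,interpolation=2))
```

```text
t 7.4 pos [ 0.5432 -0.017   0.0672] rot [ 1.7992e+02 -6.0000e-02 -1.6860e+02] F [-0.1 -0.5 -2.3] w 11.8 j6 -97.3
shift units [-0.01  -0.055  0.755] turn units [ 0.01  -0.008  0.076]
```

View pics/top5.png

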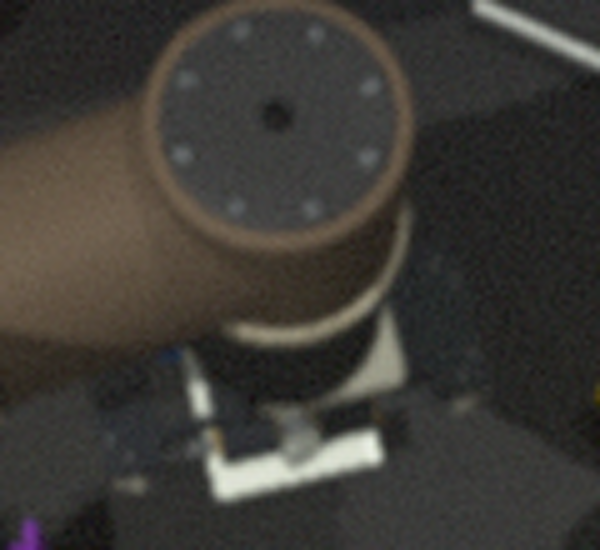

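View pics/scene5.png

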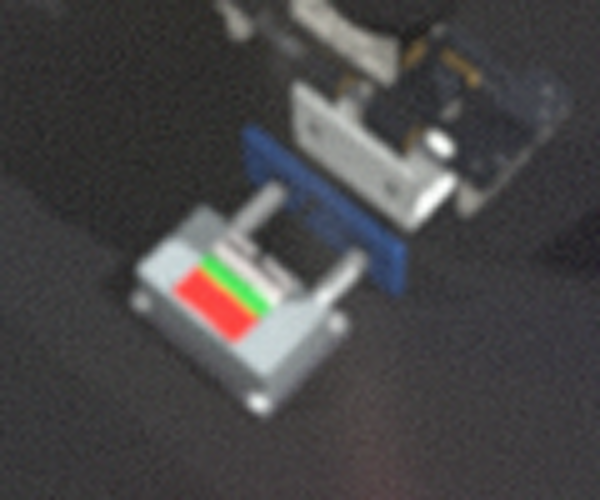

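Request:
apply_moves(
  targets=[
    [[0,-0.05,0.35],[0.01,0,0.08],0],
    [[0,0,0.3],[0,0,0],0],
    [[0,0,0.05],[0,0,0],0],
    [[0,0,0],[0,0,0],0],
  ],
)

```text
time_s: 7.9
tcp_pos: [0.5471, -0.0176, 0.0442]
eef_rot: [180.0, 0.4, -169.0]
contact_force: [-0.2, -0.1, -1.7]
gripper_width: 0.0117
```

```bash
cat > m.py <<'E'
from h import *
from plant import r
import sys
c=r.capture("scene");tag=sys.argv[1];pickle.dump(c,open("sc%s.pkl"%tag,"wb"))
b=(180,170,300,270);cv2.imwrite(f"pics/sc{tag}.png",cv2.resize(c["img"][b[1]:b[3],b[0]:b[2]],None,fx=6,fy=6,interpolation=cv2.INTER_CUBIC))
hsv=cv2.cvtColor(c["img"],cv2.COLOR_BGR2HSV)
J=Ro.from_euler("z",10.8,degrees=True).as_matrix();o=np.array([.597,-.009,0])
P=np.array([np.r_[(world(c,u,v)-o)@J,hsv[v,u]] for v in range(b[1],b[3]) for u in range(b[0],b[2])])
blue=(P[:,3]>98)&(P[:,3]<128)&(P[:,4]>100)
white=(P[:,4]<60)&(P[:,5]>90)
for nm,m in(("plate",blue&(abs(P[:,2]-.06)<.004)&(abs(P[:,0])<.05)),("bracket",white&(P[:,2]>.054)&(P[:,2]<.078)&(P[:,0]>-.12)&(P[:,0]<.03))):
    Q=P[m]
    if len(Q)<10: print(nm,len(Q));continue
    l=cv2.fitLine(Q[:,:2].astype(np.float32)*1000,cv2.DIST_HUBER,0,.01,.01).ravel()
    print(nm,len(Q),"jig-frame mm mean",(Q[:,:3].mean(0)*1000).round(1),"y",(Q[:,1].min()*1000).round(1),(Q[:,1].max()*1000).round(1),"yaw rel",round(np.degrees(np.arctan2(l[1],l[0]))%180-90,2))
E
python3 m.py 6; python3 -c "
from h import *
togo([.544,-.019,.035],-169.2)"
```

```text
plate 78 jig-frame mm mean [ 5.6  0.4 59. ] y -58.2 58.4 yaw rel -0.41
bracket 122 jig-frame mm mean [-17.3   2.9  66.9] y -41.9 46.5 yaw rel 0.26
t 7.95 pos [ 0.5472 -0.0176  0.0444] rot [ 179.99    0.46 -169.04] F [ 0.5  0.5 -2.2] w 11.8 j6 -97.8
shift units [ 0.086 -0.019  0.234] turn units [0.001 0.058 0.02 ]
```

View pics/sc6.png

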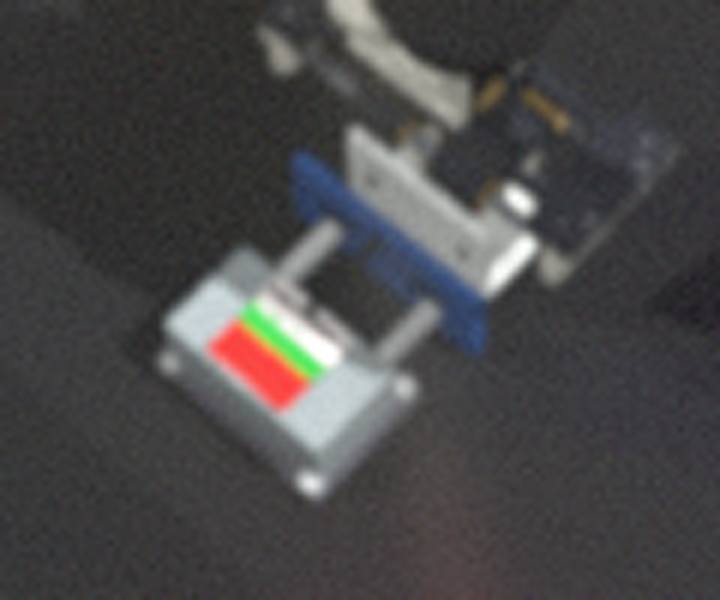

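```bash
python3 -c "
from h import *
togo([.546,-.0196,.0355],-169.4,180.1,-.1)"
```

```text
t 7.95 pos [ 0.5472 -0.0176  0.0444] rot [ 179.99    0.46 -169.04] F [ 0.5  0.5 -2.2] w 11.8 j6 -97.8
shift units [ 0.04  -0.043  0.221] turn units [0.013 0.07  0.045]
```

Request:
apply_moves(
  targets=[
    [[0.04,-0.04,0.1],[0,0.07,0.04],0],
    [[0,0,0.1],[0,0,0],0],
    [[0,0,0],[0,0,0],0],
    [[0,0,0],[0,0,0],0],
  ],
)

```text
time_s: 8.35
tcp_pos: [0.5468, -0.0194, 0.0372]
eef_rot: [180.0, -0.0, -169.4]
contact_force: [-0.7, 0.0, -1.5]
gripper_width: 0.0118
```

```bash
python3 -c "
from h import *
togo([.546,-.0196,.0350],-169.4,180.1,-.1)"; python3 m.py 7
```

```text
t 8.35 pos [ 0.5468 -0.0194  0.0372] rot [ 1.7998e+02 -1.0000e-02 -1.6937e+02] F [-0.7  0.  -1.5] w 11.8 j6 -97.8
shift units [ 0.02  -0.001  0.056] turn units [0.015 0.012 0.004]
plate 74 jig-frame mm mean [ 5.9 -5.1 59. ] y -57.9 58.5 yaw rel -0.23
bracket 95 jig-frame mm mean [-18.7   1.2  62.6] y -43.5 44.0 yaw rel -0.05
```

Request:
apply_moves(
  targets=[
    [[0,0,0.04],[0,0,0],0],
    [[0,0,0.03],[0,0,0],0],
    [[0,0,0],[0,0,0],0],
  ],
)

```text
time_s: 8.7
tcp_pos: [0.5469, -0.0193, 0.0353]
eef_rot: [180.0, 0.0, -169.3]
contact_force: [0.1, -0.4, -2.2]
gripper_width: 0.0118
```

```bash
python3 -c "
from h import *
togo([.546,-.0196,.0350],-169.4,180.1,-.1)"
```

```text
t 8.7 pos [ 0.5469 -0.0193  0.0353] rot [ 1.7999e+02  2.0000e-02 -1.6934e+02] F [ 0.1 -0.4 -2.2] w 11.8 j6 -97.8
shift units [ 0.024 -0.003  0.007] turn units [0.014 0.015 0.008]
```

Request:
apply_moves(
  targets=[
    [[0,0,0.03],[0,0,0],0],
    [[0,0,0],[0,0,0],0],
  ],
)

```text
time_s: 8.9
tcp_pos: [0.5472, -0.0192, 0.0354]
eef_rot: [-180.0, 0.1, -169.3]
contact_force: [0.3, 0.2, -2.7]
gripper_width: 0.0118
```

Request:
apply_moves(
  targets=[
    [[0,0,0.03],[0,0,0],0],
    [[0,0,0],[0,0,0],0],
  ],
)

```text
time_s: 9.1
tcp_pos: [0.5475, -0.0191, 0.0353]
eef_rot: [-180.0, 0.1, -169.3]
contact_force: [0.3, -1.0, -3.1]
gripper_width: 0.012
```

```bash
python3 -c "
from h import *
togo([.546,-.0196,.0350],-169.4,180.1,-.1)
from plant import r
print(r.get_state()['moment'])"
```

```text
t 9.1 pos [ 0.5475 -0.0191  0.0353] rot [-1.7998e+02  1.1000e-01 -1.6926e+02] F [ 0.3 -1.  -3.1] w 12.0 j6 -97.8
shift units [ 0.038 -0.006  0.006] turn units [0.01  0.026 0.018]
[ 0.04371542 -0.07203585  0.00349356]
```

Request:
apply_moves(
  targets=[
    [[0.02,0,0.04],[0,0.02,0.02],0],
    [[0,0,0.04],[0,0,0],0],
    [[0,0,0.04],[0,0,0],0],
  ],
)

```text
time_s: 9.4
tcp_pos: [0.5477, -0.019, 0.0351]
eef_rot: [-179.9, 0.1, -169.3]
contact_force: [-8.8, 2.1, 20.8]
gripper_width: 0.0119
```

```bash
python3 -c "
from h import *
togo([.546,-.0196,.0350],-169.4,180.1,-.1)
from plant import r
print(r.get_state()['moment'],r.get_state()['joint_torque'])"
```

```text
t 9.4 pos [ 0.5477 -0.019   0.0351] rot [-1.7992e+02  7.0000e-02 -1.6928e+02] F [-8.8  2.1 20.8] w 11.9 j6 -97.9
shift units [ 0.044 -0.006  0.001] turn units [0.002 0.021 0.015]
[0.93812312 3.15182646 0.03900802] [-9.53302234e-01 -4.04235613e+01  1.87158251e+01  4.29593012e+00
  2.72073649e+00 -8.77168786e-03]
```

Request:
apply_moves(
  targets=[
    [[-0.05,0,0],[0,0.02,0.015],0],
    [[-0.07,0,0.01],[0,0,0],0],
    [[-0.07,0,0.01],[0,0,0],0],
    [[-0.07,0,0.01],[0,0,0],0],
  ],
)

```text
time_s: 9.8
tcp_pos: [0.5525, -0.0181, 0.0353]
eef_rot: [-179.9, -0.7, -169.4]
contact_force: [-15.3, 2.7, 22.5]
gripper_width: 0.0116
```

```bash
python3 -c "
from h import *
togo([.5615,-.0165,.0350],-169.4,180.1,-.1)
from plant import r
print(r.get_state()['moment'])"; python3 m.py 8
```

```text
t 9.8 pos [ 0.5525 -0.0181  0.0353] rot [-179.91   -0.67 -169.43] F [-15.3   2.7  22.5] w 11.6 j6 -97.9
shift units [-0.229 -0.002  0.006] turn units [ 0.002 -0.071 -0.004]
[1.39475717 5.18838847 0.10588529]
plate 82 jig-frame mm mean [ 5.5 -3.7 59. ] y -58.1 56.8 yaw rel -0.63
bracket 77 jig-frame mm mean [-12.3   1.1  61.3] y -45.5 59.7 yaw rel -0.19
```

Request:
apply_moves(
  targets=[
    [[0,0,-0.03],[0,-0.07,0],0],
    [[0,0,-0.01],[0,-0.03,0],0],
    [[0,0,0],[0,0,0],0],
  ],
)

```text
time_s: 10.15
tcp_pos: [0.5523, -0.0181, 0.0362]
eef_rot: [-179.9, 0.1, -169.4]
contact_force: [1.0, 0.3, -2.3]
gripper_width: 0.0118
```

```bash
python3 -c "
from h import *
togo([.5615,-.0165,.0350],-169.4,180.1,-.1)
from plant import r
print(r.get_state()['moment'])"; python3 m.py 9
```

```text
t 10.15 pos [ 0.5523 -0.0181  0.0362] rot [-1.7992e+02  1.0000e-01 -1.6945e+02] F [ 1.   0.3 -2.3] w 11.8 j6 -98.1
shift units [-0.232 -0.003  0.029] turn units [ 0.002  0.025 -0.006]
[ 0.0789147  -0.12975526 -0.00086328]
plate 79 jig-frame mm mean [ 5.8 -2.5 58.8] y -59.6 57.4 yaw rel -0.53
bracket 85 jig-frame mm mean [-12.8  -0.7  62.3] y -45.9 43.7 yaw rel -0.32
```

```bash
cat > tilt.py <<'E'
from h import *
from plant import r
s=r.get_state();c=r.capture("wrist");T=np.linalg.inv(c["mount"])
P=np.array([world(c,u,v,T=T) for v in range(168,240) for u in range(170,350)])
F=P[(abs(P[:,2]-.029)<.006)]
A=np.c_[F[:,:2],np.ones(len(F))];k=np.linalg.lstsq(A,F[:,2],rcond=None)[0]
rc=cv2.minAreaRect(F[:,:2].astype(np.float32)*1000)
print(len(F),np.median(F[:,2]),rc,"tilt",np.degrees(k[:2]),s["eef_rot"])
cv2.imwrite("pics/tilt%d.png"%int(s["time_s"]*100),c["img"])
E
python3 tilt.py
```

```text
8309 0.029359846673285228 ((20.7711181640625, -0.889739990234375), (40.93039321899414, 105.4980697631836), 0.0840567946434021) tilt [ 0.89329048 -0.00868115] [-1.79914108e+02  7.92298587e-02 -1.69446507e+02]
```

Request:
apply_moves(
  targets=[
    [[-0.08,0,0],[0,0.02,0],0],
    [[-0.08,0,0],[0,0,0],0],
    [[-0.05,0,0],[0,0,0],0],
    [[0,0,0],[0,0,0],0],
  ],
)

```text
time_s: 10.65
tcp_pos: [0.562, -0.0164, 0.0353]
eef_rot: [-179.9, -0.1, -169.4]
contact_force: [0.4, 0.3, -2.6]
gripper_width: 0.0117
```

```bash
python3 -c "
from h import *
togo([.5635,-.0155,.0353],-169.4,180.1,-.1)
from plant import r
print(r.get_state()['moment'])"; python3 m.py 10
```

```text
t 10.65 pos [ 0.562  -0.0164  0.0353] rot [-1.7990e+02 -1.3000e-01 -1.6944e+02] F [ 0.4  0.3 -2.6] w 11.7 j6 -97.9
shift units [-0.042  0.015 -0.   ] turn units [ 0.    -0.004 -0.006]
[ 0.08938617 -0.19655722 -0.02753859]
plate 77 jig-frame mm mean [ 5.7 -0.8 58.7] y -59.9 58.6 yaw rel -0.61
bracket 77 jig-frame mm mean [-3.3 -0.8 61.5] y -45.0 44.3 yaw rel 0.65
```

View pics/sc10.png

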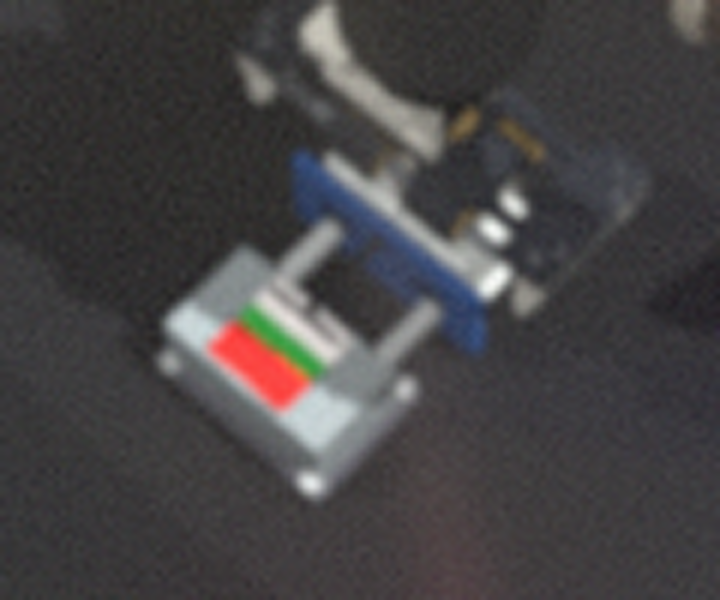

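Request:
apply_moves(
  targets=[
    [[-0.06,0,0.01],[0,0,0],0],
    [[-0.06,0,0.01],[0,0,0],0],
    [[-0.06,0,0.01],[0,0,0],0],
  ],
)

```text
time_s: 11.0
tcp_pos: [0.5632, -0.0164, 0.0354]
eef_rot: [-179.9, -0.7, -169.5]
contact_force: [-10.7, 3.0, 14.0]
gripper_width: 0.0117
```

```bash
python3 -c "
from h import *
togo([.579,-.0125,.0353],-169.4,180.1,-.1)
from plant import r
print(r.get_state()['moment'])"
```

```text
t 11.0 pos [ 0.5632 -0.0164  0.0354] rot [-179.88   -0.73 -169.47] F [-10.7   3.   14. ] w 11.7 j6 -97.7
shift units [-0.405  0.025 -0.003] turn units [-0.002 -0.078 -0.009]
[1.15033862 3.96739589 0.16257379]
```

Request:
apply_moves(
  targets=[
    [[-0.05,0,-0.02],[0,-0.08,0],0],
    [[-0.07,0,-0.01],[0,-0.05,0],0],
  ],
)

```text
time_s: 11.2
tcp_pos: [0.5653, -0.0161, 0.036]
eef_rot: [-179.9, 0.1, -169.5]
contact_force: [-3.1, 0.0, -4.6]
gripper_width: 0.0113
```

```bash
python3 -c "
from h import *
togo([.579,-.0125,.0353],-169.4,180.1,-.1)
from plant import r
print(r.get_state()['moment'])"
```

```text
t 11.2 pos [ 0.5653 -0.0161  0.036 ] rot [-1.7989e+02  7.0000e-02 -1.6950e+02] F [-3.1  0.  -4.6] w 11.3 j6 -97.9
shift units [-0.352  0.027  0.019] turn units [-0.002  0.021 -0.013]
[0.06546007 1.25740893 0.15884969]
```

Request:
apply_moves(
  targets=[
    [[-0.08,0.01,0.005],[0,-0.01,0],0],
    [[-0.08,0,0],[0,-0.03,0],0],
  ],
)

```text
time_s: 11.4
tcp_pos: [0.5699, -0.0152, 0.0354]
eef_rot: [-179.9, 0.2, -169.5]
contact_force: [-4.9, 0.4, 0.6]
gripper_width: 0.0116
```

```bash
python3 -c "
from h import *
togo([.579,-.0125,.0353],-169.4,180.1,-.1)
from plant import r
print(r.get_state()['moment'])"
```

```text
t 11.4 pos [ 0.5699 -0.0152  0.0354] rot [-179.87    0.2  -169.51] F [-4.9  0.4  0.6] w 11.6 j6 -97.9
shift units [-0.235  0.025  0.003] turn units [-0.004  0.038 -0.014]
[0.26681337 2.1023629  0.16292082]
```

Request:
apply_moves(
  targets=[
    [[-0.08,0.01,0],[0,0.02,0.01],0],
    [[-0.08,0.01,0],[0,-0.01,0],0],
    [[-0.08,0,0],[0,-0.02,0],0],
  ],
)

```text
time_s: 11.7
tcp_pos: [0.5738, -0.0145, 0.0352]
eef_rot: [-179.8, -0.4, -169.6]
contact_force: [-16.2, 3.3, 14.6]
gripper_width: 0.0115
```

```bash
python3 -c "
from h import *
togo([.579,-.0125,.0353],-169.4,180.1,-.1)
from plant import r
print(r.get_state()['moment'])";python3 m.py 11
```

```text
t 11.7 pos [ 0.5738 -0.0145  0.0352] rot [-179.81   -0.39 -169.63] F [-16.2   3.3  14.6] w 11.5 j6 -97.9
shift units [-0.137  0.027 -0.003] turn units [-0.011 -0.037 -0.028]
[1.40750088 5.56245989 0.30934518]
plate 89 jig-frame mm mean [16.8 -3.  58.8] y -59.3 59.7 yaw rel -0.6
bracket 65 jig-frame mm mean [ 8.1 -1.4 62.4] y -44.5 43.0 yaw rel 0.08
```

View pics/sc11.png

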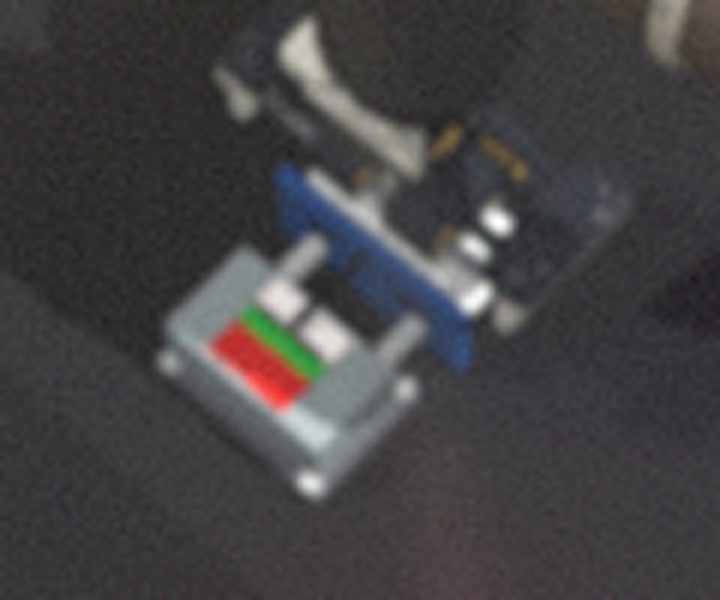

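Pointer is at the white/green edge (crop ~(285,315)). The moment suggests contact at the +y edge, so I'll turn the yaw back slightly while pushing on.

Request:
apply_moves(
  targets=[
    [[-0.06,0.01,-0.01],[0,-0.05,-0.05],0],
    [[-0.06,0,-0.01],[0,-0.03,-0.03],0],
  ],
)

```text
time_s: 11.95
tcp_pos: [0.5739, -0.0146, 0.0352]
eef_rot: [-179.8, -0.3, -169.1]
contact_force: [-10.7, 0.1, 4.6]
gripper_width: 0.0118
```

```bash
python3 -c "
from h import *
togo([.579,-.0125,.0353],-169.2,180.1,-.1)
from plant import r
print(r.get_state()['moment'])"
```

```text
t 11.95 pos [ 0.5739 -0.0146  0.0352] rot [-179.81   -0.27 -169.08] F [-10.7   0.1   4.6] w 11.8 j6 -97.4
shift units [-0.136  0.026 -0.003] turn units [-0.011 -0.021  0.015]
[ 0.77006124  3.53220045 -0.16737561]
```

Request:
apply_moves(
  targets=[
    [[-0.09,0.01,-0.01],[0,-0.04,0.01],0],
    [[-0.09,0.01,-0.01],[0,-0.03,0.01],0],
  ],
)

```text
time_s: 12.15
tcp_pos: [0.5742, -0.0144, 0.0353]
eef_rot: [-179.8, -0.4, -169.4]
contact_force: [-15.3, -1.1, 11.5]
gripper_width: 0.0118
```

```bash
python3 -c "
from h import *
togo([.579,-.0125,.0353],-169.25,180.1,-.1)
from plant import r
print(r.get_state()['moment'])"
```

```text
t 12.15 pos [ 0.5742 -0.0144  0.0353] rot [-179.79   -0.43 -169.38] F [-15.3  -1.1  11.5] w 11.8 j6 -97.7
shift units [-0.126  0.025 -0.002] turn units [-0.013 -0.041 -0.016]
[-0.14994139  5.2024035   0.15658977]
```

Request:
apply_moves(
  targets=[
    [[-0.08,0.01,-0.025],[0,-0.07,0],0],
    [[-0.09,0,-0.015],[0,-0.05,-0.01],0],
  ],
)

```text
time_s: 12.35
tcp_pos: [0.5748, -0.0144, 0.0352]
eef_rot: [-179.8, -0.1, -169.4]
contact_force: [-13.7, 2.2, 8.6]
gripper_width: 0.0116
```

```bash
python3 -c "
from h import *
togo([.579,-.0125,.0353],-169.25,180.1,-.1)
from plant import r
print(r.get_state()['moment'])"
```

```text
t 12.35 pos [ 0.5748 -0.0144  0.0352] rot [-1.7980e+02 -1.3000e-01 -1.6943e+02] F [-13.7   2.2   8.6] w 11.6 j6 -97.8
shift units [-0.112  0.026 -0.002] turn units [-0.013 -0.004 -0.022]
[1.12508912 4.77039398 0.10739931]
```

Request:
apply_moves(
  targets=[
    [[-0.14,0.01,-0.02],[0,-0.03,-0.02],0],
    [[-0.14,0.01,-0.02],[0,-0.04,-0.02],0],
  ],
)

```text
time_s: 12.55
tcp_pos: [0.5789, -0.0136, 0.0353]
eef_rot: [-179.8, -0.3, -169.2]
contact_force: [-13.0, -2.5, 5.6]
gripper_width: 0.0122
```

```bash
python3 -c "
from h import *
togo([.579,-.0125,.0353],-169.25,180.1,-.1)
from plant import r
print(r.get_state()['moment'])"
```

```text
t 12.55 pos [ 0.5789 -0.0136  0.0353] rot [-179.78   -0.32 -169.24] F [-13.   -2.5   5.6] w 12.2 j6 -97.6
shift units [-0.008  0.026 -0.001] turn units [-0.015 -0.027  0.001]
[-0.52473747  4.52014651 -0.04247895]
```

Request:
apply_moves(
  targets=[
    [[-0.08,0,-0.005],[-0.02,-0.03,0],0],
  ],
)

```text
time_s: 12.65
tcp_pos: [0.5792, -0.0136, 0.0352]
eef_rot: [-179.9, -0.4, -169.3]
contact_force: [-16.2, 3.3, 15.5]
gripper_width: 0.0117
```

```bash
python3 -c "
from h import *
togo([.579,-.0125,.0353],-169.25,180.1,-.1)
from plant import r
print(r.get_state()['moment'])";python3 m.py 12; python3 -c "
from h import *
togo([.579,-.0125,.0353],-169.25,180.1,-.1)"
```

```text
t 12.65 pos [ 0.5792 -0.0136  0.0352] rot [-179.94   -0.4  -169.29] F [-16.2   3.3  15.5] w 11.7 j6 -97.3
shift units [ 0.     0.028 -0.003] turn units [ 0.005 -0.038 -0.005]
[1.05404003 5.1210409  0.01538257]
plate 75 jig-frame mm mean [22.2 -0.7 58.7] y -58.9 59.2 yaw rel -0.8
bracket 69 jig-frame mm mean [13.2  0.7 62.7] y -46.0 58.0 yaw rel -0.02
t 12.7 pos [ 0.5793 -0.0136  0.0352] rot [-179.96   -0.4  -169.3 ] F [-14.6   0.2   8.5] w 11.7 j6 -97.3
shift units [ 0.001  0.028 -0.002] turn units [ 0.008 -0.037 -0.006]
```

View pics/sc12.png

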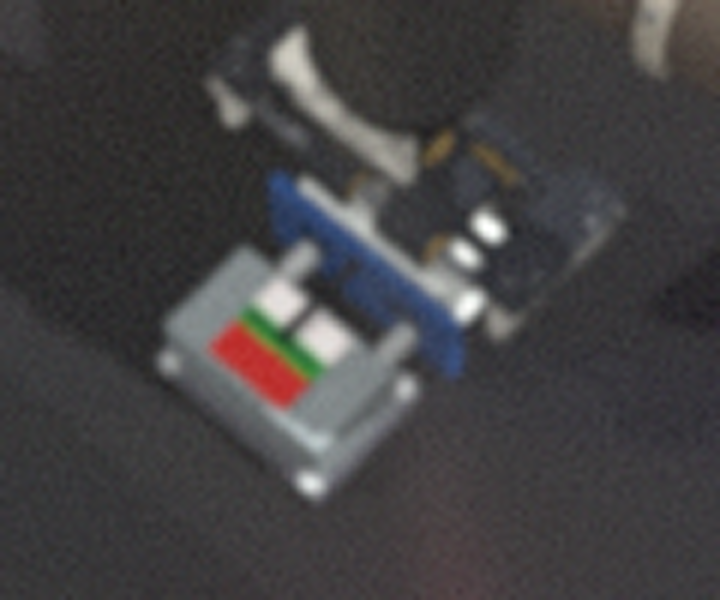

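```bash
cat > tilt2.py <<'E'
from h import *
from plant import r
s=r.get_state();c=r.capture("wrist");c["s"]=s;T=wT(c);cv2.imwrite("pics/wf%d.png"%int(s["time_s"]*100),c["img"])
P=np.array([world(c,u,v,T=T) for v in range(60,240) for u in range(170,350)])
R=Ro.from_euler("z",s["eef_rot"][2],degrees=True).as_matrix()
Q=(P-s["tcp_pos"]*[1,1,0])@R   # x tool-ish, z world
for nm,m in(("foot",(abs(Q[:,2]-.006)<.0025)&(abs(Q[:,1])<.043)&(Q[:,0]<.035)),("bench",(abs(Q[:,2])<.003)&(Q[:,0]>.045))):
    F=Q[m];
    if len(F)<50: print(nm,len(F));continue
    k=np.linalg.lstsq(np.c_[F[:,:2],np.ones(len(F))],F[:,2],rcond=None)[0]
    print(nm,len(F),"slope deg",np.degrees(k[:2]).round(2),"z mean",F[:,2].mean().round(4),"x",F[:,0].min().round(4),F[:,0].max().round(4))
E
python3 tilt2.py; python3 -c "
from h import *
togo([.579,-.0125,.0353],-169.25,180.1,-.1)
c=pickle.load(open('sc12.pkl','rb'));cv2.imwrite('pics/sc12z.png',cv2.resize(c['img'][205:250,200:260],None,fx=12,fy=12,interpolation=cv2.INTER_CUBIC))"
```

```text
foot 6792 slope deg [ 0.33 -0.02] z mean 0.006 x 0.0007 0.035
bench 18283 slope deg [0.06 0.  ] z mean -0.0001 x 0.045 0.0984
t 12.75 pos [ 0.5792 -0.0136  0.0352] rot [-179.95   -0.39 -169.3 ] F [-14.1   0.9   9.3] w 11.8 j6 -97.3
shift units [ 0.     0.028 -0.003] turn units [ 0.007 -0.036 -0.006]
```

View pics/sc12z.png

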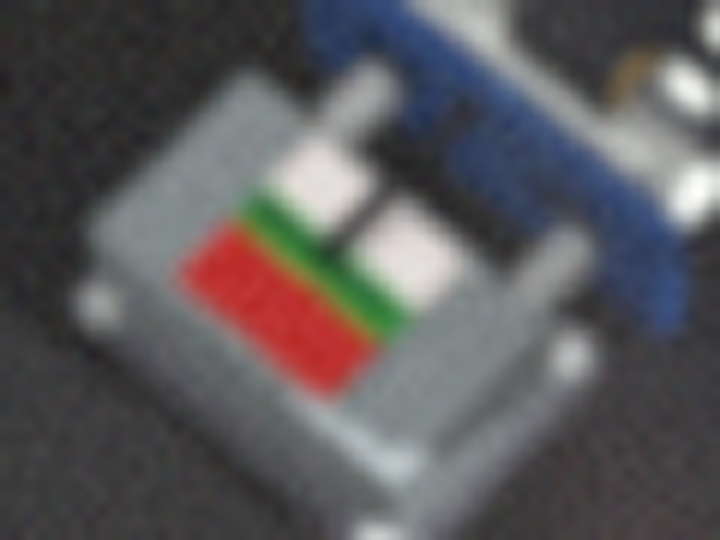

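Pointer's bar end is inside the green (crop ~(325,245)); plate moved 16.5 mm by depth. Foot's tail is 0.3° high; a small pitch trim while holding the push.

Request:
apply_moves(
  targets=[
    [[-0.08,0,-0.005],[0,-0.09,0],0],
  ],
)

```text
time_s: 12.85
tcp_pos: [0.5792, -0.0136, 0.0351]
eef_rot: [-180.0, -0.0, -169.4]
contact_force: [-15.8, 2.5, 12.6]
gripper_width: 0.0118
```

```bash
python3 -c "
from h import *
togo([.579,-.0125,.0353],-169.25,180.1,-.1)
from plant import r
print(r.get_state()['moment'])";python3 m.py 13; python3 tilt2.py;  python3 -c "
from h import *
togo([.579,-.0125,.0353],-169.25,180.1,-.1)"
```

```text
t 12.85 pos [ 0.5792 -0.0136  0.0351] rot [-1.7996e+02 -2.0000e-02 -1.6936e+02] F [-15.8   2.5  12.6] w 11.8 j6 -97.4
shift units [-0.001  0.029 -0.004] turn units [ 0.008  0.01  -0.014]
[0.87170293 5.75553628 0.03877733]
plate 79 jig-frame mm mean [22.1 -2.7 58.6] y -58.8 57.5 yaw rel -0.74
bracket 72 jig-frame mm mean [13.3  0.7 61.9] y -45.6 58.1 yaw rel -0.35
foot 6855 slope deg [0.15 0.03] z mean 0.0058 x 0.0002 0.035
bench 18207 slope deg [ 0.03 -0.01] z mean -0.0001 x 0.045 0.0979
t 12.95 pos [ 0.5791 -0.0136  0.0351] rot [-179.96    0.   -169.35] F [-14.3   0.8  10.1] w 11.7 j6 -97.4
shift units [-0.002  0.028 -0.005] turn units [ 0.007  0.013 -0.013]
```

```bash
python3 - <<'E'
from h import *
from plant import r
for i in range(6): c=r.capture("top" if i<5 else "scene")
togo([.579,-.0125,.0353],-169.25,180.1,-.1)
print(r.get_state()["moment"])
cv2.imwrite("pics/scF.png",c["img"])
E
python3 m.py 14
```

```text
t 13.25 pos [ 0.5791 -0.0136  0.0351] rot [-1.7996e+02 -2.0000e-02 -1.6935e+02] F [-14.1   1.3   9.9] w 11.7 j6 -97.4
shift units [-0.002  0.028 -0.005] turn units [ 0.007  0.011 -0.012]
[0.49338692 5.17459343 0.0655693 ]
plate 74 jig-frame mm mean [22.5 -1.1 59. ] y -58.5 58.1 yaw rel 0.05
bracket 72 jig-frame mm mean [13.8  1.  62. ] y -44.9 57.9 yaw rel -0.38
```

View pics/scF.png

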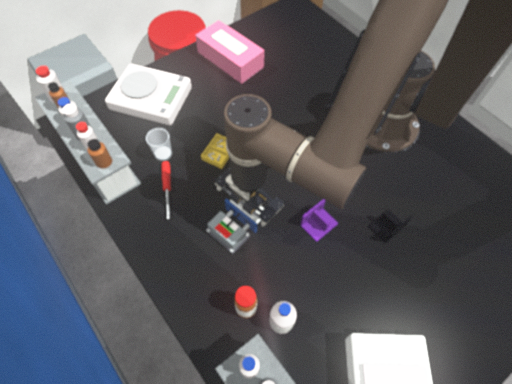

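The hold is steady, and everything else stands where it did: driver (167,190), beaker (158,143), tray (217,151), jar (245,300), bottle (283,317), purple (318,220). Handing in.

```bash
python3 -c "
from plant import r
print(r.close_job())"
```

```text
the job is handed in; nothing more can be done
None
```

I gripped the silver bracket by its rib, turned it about 146°, set its foot on the bench and pushed it against the blue plate. I handed the job in at about 13.3 s, still gripping (45 N) and pressing.

**What the last checks showed:**
- **Pointer:** it stands in the green. The plate had moved about 16–17 mm by the scene camera and 15.7 mm by the arm's position; the green runs from 10 to 22 mm.
- **Force:** the push reads about 14 N, which is the springs plus bench friction. The pose did not drift over the last 0.4 s.
- **Foot:** its slope is about 0.15° against 0.03° for the bench, with 10–13 N pressing down.
- **Flush and sideways fit:** the twist on the wrist is close to zero (0.07 N m), as for a flush face. Sideways, the bracket was within about 1 mm of the plate's middle when last measured cleanly, just before contact. The slots allow 6 mm.
- **Other objects:** the driver, beaker, bottle, jar and purple bracket look unmoved in the last scene picture. The arm partly covers the tray there, but what can be seen has not moved.

**What disagreed or went wrong:**
- The camera's angle between bracket and plate scattered by about ±0.7°, so I relied on the wrist twist for flushness.
- The first slide along the bench pressed down too hard, about 22 N. It tipped the tool by 0.7°, so I lifted slightly and corrected it.
- The holes and slots themselves could not be seen directly; their alignment is inferred from the positions measured.

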